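# Weigh a coin box on the laundry's beam scale

### The arm

A 6-joint arm with a two-finger parallel gripper is mounted at the origin on the work surface. World frame = base frame: x ahead of the robot, y to its left, z up, the work surface at z = 0. Lengths are in m, angles in degrees, forces in N, time in s.
With the tool pointing down it reaches from about 0.35 to 0.875 m from the base axis. Payload 4.2 kg.
Tool frame: the origin (TCP) lies on the mounting face of the last link; the fingertips stand 182 mm ahead of it and the grasp point (between the pads) lies 164 mm ahead of it (r.tcp_to_grasp is the distance from the TCP to the grasp point, in m); z points along the fingers, y is the line along which they close (so a half turn about z gives the same grasp; the last joint's range is limited). The gripper opens to 87 mm and grips with 3 to 60 N. Pads are 19 mm wide; open, the fingers measure 117 mm over their backs; the gripper's body (75 mm by 190 mm) begins 51 mm behind the grasp point.
Start: joints at [81.108, 22.042, 0.453, 0, -68.411, -14.817], TCP at [0.251, 0.572, 0.405] pointing down, gripper open.
Joint ranges: [-179.83, 179.83], [-69.29, 118.12], [-61.27, 80.66], [-181.25, 117.63], [-171.15, -9.14], [-177.46, 177.46]. Speed limits (degrees/s): [159.86, 159.86, 180, 180, 180, 180].

### API

Orientations are given as a 3x3 rotation matrix whose columns are the frame's x, y, z axes.
In Python, from station import sense, eyes, r gives the robot as it stands.
- The arm moves only by the tool jog_arm, never from a script. Its argument "increments" is a list of rows, each a list of 4 numbers: the shift along the tool's x, y, z normalised to -1 to 1, where 1 is 0.02 m, then the turn about the tool's z normalised to -1 to 1, where 1 is 0.08 rad. A call has 1 to 10 rows; each row shifts and turns the commanded pose from where the row before left it, along the tool's axes as they then stand; what a row does not reach is not made up. A row lasts 1/10 s, in which the tool goes at most 50 mm and 8.59 degrees, less where a joint would pass 70% of its speed; a pose out of reach is approached as far as the arm can. A call with a number of a shift or a turn outside -1 to 1 is refused whole. A call with a gripper value outside its range is refused whole. "grip" is the finger opening in mm, from 0 to 87, set as the call begins (left out, the last holds). The fingers move at their own pace and stop on an object; the grip force is fixed at half the most. Time passes only in rows, so rows that do not move let the fingers close. It gives the time, the measured TCP pose, the force, the opening and the grip force at its end, in the units of the state.
- sense(): the state, without advancing time (a new reading comes with each control period).
- eyes.capture(name): name is "scene" or "top"; returns the picture (400x640x3 uint8, blue, green, red); there is no depth.
- eyes.get_calibration(name): a dict with "camera_matrix" (3x3 intrinsics, pixels), "R" (3x3) and "t" (3): a world point X has camera coordinates R X + t. Camera axes: x right, y down, z forward; pixel columns grow to the right and rows downward; lengths in m; the calibration is good to about 2 mm. A picture is of the moment at which its call begins. get_calibration takes no time and is no camera call.
- r.finish_job(): hands the job in; it is judged then, once.
Trained networks look in the newest picture that a camera, given by its name, has taken for a name from the list of things; names that differ only in an ending like _2 or _b are one class to them, and where a whole thing is asked for, a point or a joint stands for the part that bears it (a point fixed in the world has none). Each returns a list of dicts, best first, with "conf" (0 to 1); they miss things now and then, are a little off and sometimes report something else, mostly with a low value. They report only what shows in the picture. A call takes as long as a camera call.
- eyes.spot_in(camera, name): "centre" ([x, y, z] in m, in world coordinates, good to about 4 mm: the middle of the surface that is visible of it).
- eyes.outline_of(camera, name): "mask" (400x640 bool, what is visible of it).
The state is a dict: "time_s": time; "joints": joint angles; "joint_velocities": joint speeds; "effort": joint torques, N m; "tcp_pos": TCP position; "ee_rot": TCP orientation; "wrist_force": force on the tool from outside, world axes, zero at the start; "moment": the same for the moment, N m; "gripper_width": opening from 0.0 (shut) to 1.0 (fully open); "gripper_force": force on a finger pad.
Only numpy, scipy, OpenCV 4.12 (cv2) and the standard library are available. Lean on these libraries where they do the work, as an engineer would, in place of code of your own. Each camera call takes 0.05 s, during which the arm holds its last target. There are 200 camera calls.

### The job

Weigh the coin box on the beam scale: by moving only the trim lever, lift the beam off its rest and keep it floating near level, the pointer between the two short marks beside the long middle one, for a good 5 seconds without a break. Then ease the lever back until the beam lies gently on its coin-box side again, and let go. Never touch the beam or anything else it carries, never let it swing fast or bang on its rests, and leave the bottle, mug and coin tube where they are.

Things in the scene. Friction and masses are not known exactly. Their poses are not given: they have to be found in the camera images.
- scale: Bench beam scale, fixed: grey base 200 mm (x -130 to 70) by 520 mm (y -250 to 270), 15 mm thick. Origin on the counter right under the pivot; x points away from the robot, y along the level beam from coin box (-y) to counterweight (+y), z up. The pivot axis runs along x, 120 mm up; its shaft reaches towards the robot to the trim lever at x = -105 mm.
- beam (a joint): Beam tilt (rad): 0 level, + with counterweight end down, stops at +-0.2; starts at -0.2, coin box down. Top-heavy, no friction: it topples to either side, time constant about 0.9 s. With A = lever angle from vertical: 0.05 x tilt accel = 0.37 x tilt + 0.30 x (A - tilt) - M - 0.015 x tilt speed (SI). Unknown: M 0.025 to 0.135 N m from the box; the 0.37 varies by 0.015.
- lever (a joint): Trim lever's angle relative to the beam (rad), + towards the counterweight (scale +y), range +-0.9. Angle from vertical: A = joint lever + joint beam. A torsion spring of 0.30 N m/rad (damping 0.015 N m s/rad) between lever and beam turns the beam the way the lever is pushed; let go, the lever springs back to about 0. Balance is at A = M/0.30 (0.08 to 0.45); the beam lifts 0.05 rad beyond that.
- lever_grip (a point): Grip point of the lever: middle of a black round handle, diameter 24 mm, 55 mm long, lying along scale x (x -98 to -153 mm; the point at -130), 120 mm from the pivot axis, on an 80 g upright lever with a 10 mm rod at x = -105. Pinch it from above, fingers along scale y. At angle A it is at scale y = 120 sin A, z = 120 + 120 cos A mm; the handle may turn in the fingers.
- bar: The swinging beam: aluminium bar 12 x 375 x 10 mm (y -120 to 255) with cradle and coin box, counterweight and pointer mast. Origin at the pivot, y along the bar to the counterweight, z up along the mast. Moment of inertia 0.05 kg m2. Not to be touched (the lever is not part of it).
- coin_box: Steel coin box of a washing machine, 90 x 90 x 70 mm, about 600 g with its unknown takings, fixed in the cradle 170 mm from the pivot at the -y end of the beam. Origin at the centre of its underside, z up when the beam is level. Not to be touched.
- counterweight: Black steel disc, diameter 60 mm, 20 mm thick, 424 g, on the bar's other end. Origin at its centre, 245 mm from the pivot, axes as the bar's. Not to be touched.
- nut: Round steel weight on the mast, diameter 56 mm, 22 mm high, 410 g, centred (origin) 100 mm above the pivot; it makes the beam top-heavy. Not to be touched.
- pointer_tip (a point): Tip of the thin mast, 170 mm above the pivot, moving 17 mm towards scale +y per +0.1 rad of tilt. Robot-side of it (scale x = -36 mm) stands a fixed white plate 140 mm wide, 268 to 303 mm up: long black mark = level, the short marks next to it +-0.08 rad, the outer ones +-0.2 rad (stops).
- detergent: White detergent bottle, 80 mm diameter, 210 mm tall, standing on the robot's left. Origin at the centre of its underside. To be left alone.
- mug: White mug, 80 mm diameter, 90 mm tall, on the robot's right. Origin at the centre of its underside. To be left alone.
- coin_tube: Cardboard coin tube, 36 mm diameter, 80 mm tall, standing on the robot's right. Origin at the centre of its underside. To be left alone.

How it is judged:
By the outcome, as a careful person would: the job done as asked, in the order asked, and still so for the second after the job is handed in, with the robot touching nothing.
It also fails if it takes over 72 s, if anything falls off the work surface, if the arm or the gripper's body presses on something with over 40 N, if the wrist force passes 120 N, or if a joint passes its speed limit or range.

## Working session

There is one attempt and no reset: what is moved stays moved. The work goes in short steps, Python scripts to look and compute and a tool call to move; the robot and the scene stay as the last step left them, time stands still between calls to the robot, and variables do not carry over. Pictures are saved under pics/ and viewed, at most 10 in all, crops included, and the job is handed in when it is done.

Besides the shell and the picture viewer there is one more tool, called after "Call:" as a command line: name --pt "numbers of a row" for each row, then --argument value for the rest. jog_arm: Moves the arm, as the interface text tells. Its arguments: {"type":"object","properties":{"increments":{"type":"array"},"grip":{"type":"number"}},"required":["increments"]}

```bash
ls; mkdir -p pics
python3 - <<'E'
from station import sense, eyes, r
import cv2
s=sense(); print(s["time_s"],s["tcp_pos"],s["ee_rot"],s["gripper_width"],r.tcp_to_grasp)
for c in ("scene","top"):
    cv2.imwrite(f"pics/{c}0.png",eyes.capture(c))
    for n in ("scale","lever_grip","pointer_tip","counterweight","coin_box","nut","mug","detergent","coin_tube"):
        print(c,n,[(d["centre"],round(d["conf"],2)) for d in eyes.spot_in(c,n)[:2]])
E
```

```text
pics
0.0 [0.25118911 0.57206258 0.40365338] [[ 9.15515946e-01 -4.02280893e-01 -7.97721388e-04]
 [-4.02281672e-01 -9.15513620e-01 -2.06615609e-03]
 [ 1.00850322e-04  2.21250754e-03 -9.99997547e-01]] 1.0027924571355995 0.1635
scene scale [([0.6404, -0.0224, 0.02], 0.79)]
scene lever_grip [([0.534, -0.0726, 0.2449], 0.5)]
scene pointer_tip [([0.6631, -0.1408, 0.1258], 0.79)]
scene counterweight [([0.618, 0.2113, 0.1879], 0.64)]
scene coin_box [([0.6932, -0.1834, 0.1183], 0.84)]
scene nut [([0.6552, -0.0401, 0.2193], 0.49), ([0.6157, -0.4502, 0.059], 0.44)]
scene mug [([0.618, -0.4525, 0.0605], 0.96), ([0.6582, -0.1372, 0.1176], 0.5)]
scene detergent [([0.4908, 0.44, 0.1185], 0.7)]
scene coin_tube [([0.4905, -0.4466, 0.0543], 0.73)]
top scale [([0.607, -0.0164, 0.0179], 0.98)]
top lever_grip [([0.5369, -0.0633, 0.2408], 0.61)]
top pointer_tip [([0.6497, -0.1523, 0.1215], 0.8)]
top counterweight [([0.5953, 0.209, 0.1921], 0.58)]
top coin_box [([0.6675, -0.1889, 0.1167], 0.73)]
top nut [([0.6501, -0.0417, 0.2318], 0.74)]
top mug [([0.6114, -0.4708, 0.0445], 0.93)]
top detergent [([0.4639, 0.4281, 0.1371], 0.67), ([0.6516, -0.1506, 0.1245], 0.53)]
top coin_tube [([0.4779, -0.4437, 0.0791], 0.72)]
```

View pics/scene0.png

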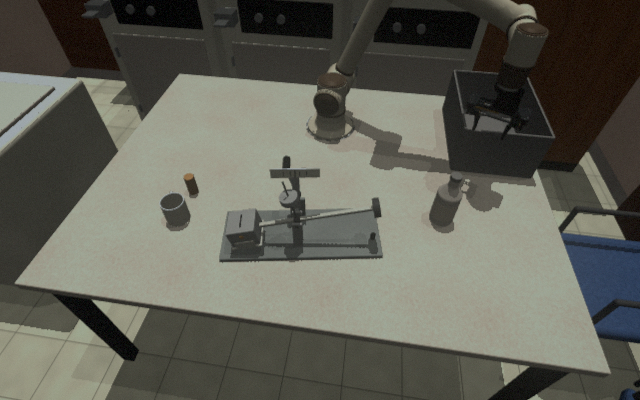

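View pics/top0.png

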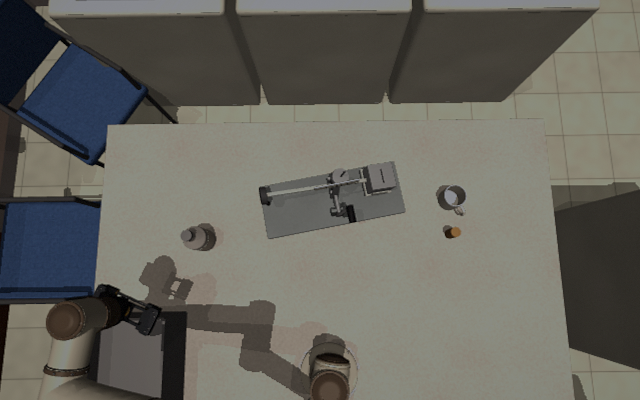

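Run:
```python
from station import eyes
for c in ("scene","top"):
    k=eyes.get_calibration(c); print(c,k["camera_matrix"],k["R"],-k["R"].T@k["t"])
```

```text
scene [[370.00375899   0.         317.6814159 ]
 [  0.         370.00375899 189.82788913]
 [  0.           0.           1.        ]] [[-0.14884261  0.98885666  0.00289409]
 [ 0.72190383  0.11066009 -0.68308799]
 [-0.67579637 -0.09958335 -0.73033035]] [1.33835782 0.14238183 1.01517391]
top [[395.32907637   0.         324.18573963]
 [  0.         395.32907637 203.73623563]
 [  0.           0.           1.        ]] [[-0.0133277  -0.99990159 -0.00438058]
 [-0.98596969  0.01387077 -0.16634712]
 [ 0.16639151  0.00210209 -0.98605753]] [0.35037026 0.00456308 1.46256366]
```

The scene picture shows the scale base spanning about (221–382, 208–260), the lever handle at (286,162), the plate at (295,173) and the counterweight at (377,208). In the top picture the base runs from (262,190) to (405,212) and the handle is at (351,213). Next I fit the scale pose to the base edges.

```bash
cat > geo.py <<'E'
import numpy as np, cv2
from station import sense, eyes, r
K={c:eyes.get_calibration(c) for c in ("scene","top")}
def proj(c,X):
    k=K[c]; p=(np.atleast_2d(X)@k["R"].T+k["t"])@k["camera_matrix"].T
    return p[:,:2]/p[:,2:]
def s2w(p,X):
    x,y,a=p; X=np.atleast_2d(X); c,s=np.cos(a),np.sin(a)
    return X@np.array([[c,-s,0],[s,c,0],[0,0,1]]).T+[x,y,0]
def beam(X,th):  # bar coords -> scale coords, + tilt = +y end down (rotation -th about x)
    c,s=np.cos(th),np.sin(th); X=np.atleast_2d(X)
    return X@np.array([[1,0,0],[0,c,s],[0,-s,c]]).T+[0,0,.12]
E
cat > fit.py <<'E'
from geo import *
from scipy.optimize import least_squares
C=np.array([[-.13,-.25],[.07,-.25],[.07,.27],[-.13,.27]])
def seg(a,b,n=80): return a+(b-a)*np.linspace(0.02,.98,n)[:,None]
E3=np.vstack([np.c_[seg(C[i],C[(i+1)%4]),np.full(80,.015)] for i in range(4)])
img={c:cv2.imread(f"pics/{c}0.png") for c in K}
dt={}
for c in K:
    g=cv2.resize(cv2.cvtColor(img[c],cv2.COLOR_BGR2GRAY),None,fx=4,fy=4,interpolation=cv2.INTER_CUBIC)
    e=cv2.Canny(cv2.GaussianBlur(g,(0,0),3),15,40); dt[c]=cv2.distanceTransform(255-e,cv2.DIST_L2,5)/4
def res(p,c):
    q=(proj(c,s2w(p,E3))*4+1.5).astype(np.float32)
    return np.minimum(cv2.remap(dt[c],q[:,:1],q[:,1:],cv2.INTER_LINEAR).ravel(),8)
for cs in (["top"],["scene"],["top","scene"]):
    best=min((least_squares(lambda p:np.hstack([res(p,c) for c in cs]),[.64+dx,-.025+dy,.187],loss="soft_l1",f_scale=.5,diff_step=1e-3) for dx in(-.012,0,.012) for dy in (-.012,0,.012)),key=lambda o:o.cost)
    p=best.x; print(cs,p.round(4),best.cost.round(1),[np.median(res(p,c)).round(2) for c in K])
np.save("pose.npy",p)
out=[]
for c,(u,v,w,h) in {"scene":(210,140,190,130),"top":(250,150,190,130)}.items():
    f=4; im=cv2.resize(img[c][v:v+h,u:u+w],None,fx=f,fy=f,interpolation=cv2.INTER_CUBIC)
    def d(X,col,rad=1):
        for q in proj(c,X): cv2.circle(im,tuple(int(round(t)) for t in ((q-[u,v]+.5)*f)),rad,col,-1)
    d(s2w(p,E3[::3]),(0,0,255))
    b=lambda X:s2w(p,beam(X,-.2))
    d(b([[0,.245,0],[0,0,.1],[0,0,.17],[0,-.17,0]]),(0,255,0),3)
    d(b([[-.13,0,.12],[-.098,0,.12],[-.153,0,.12]]),(255,0,255),3)
    d(s2w(p,[[-.036,-.07,.268],[-.036,.07,.268],[-.036,.07,.303],[-.036,-.07,.303]]),(0,255,255),3)
    out.append(im)
cv2.imwrite("pics/fs.png",out[0]);cv2.imwrite("pics/ft.png",out[1])
print("handle",s2w(p,beam([-.13,0,.12],-.2)))
E
python3 fit.py
```

```text
['top'] [ 0.6424 -0.0236  0.1809] 30.6 [np.float32(0.52), np.float32(0.22)]
['scene'] [ 0.6513 -0.0242  0.1774] 56.0 [np.float32(0.19), np.float32(0.95)]
['top', 'scene'] [ 0.6428 -0.0248  0.1816] 108.4 [np.float32(0.3), np.float32(0.29)]
handle [[ 0.51920728 -0.07167723  0.23760799]]
```

View pics/fs.png

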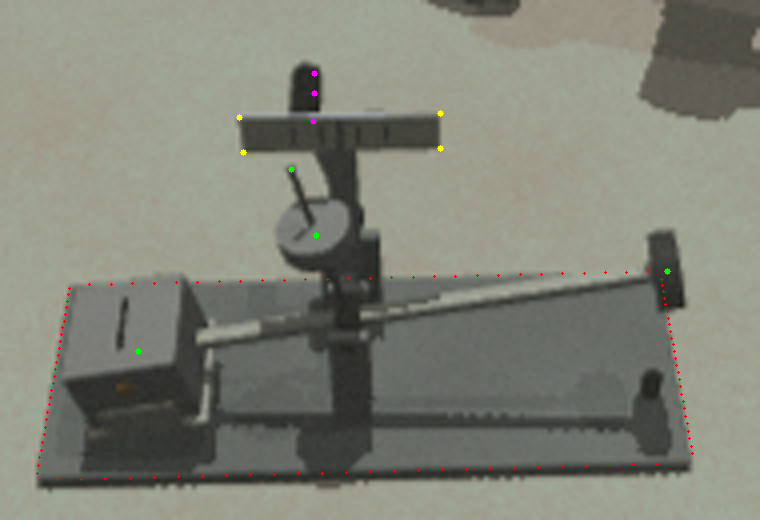

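View pics/ft.png

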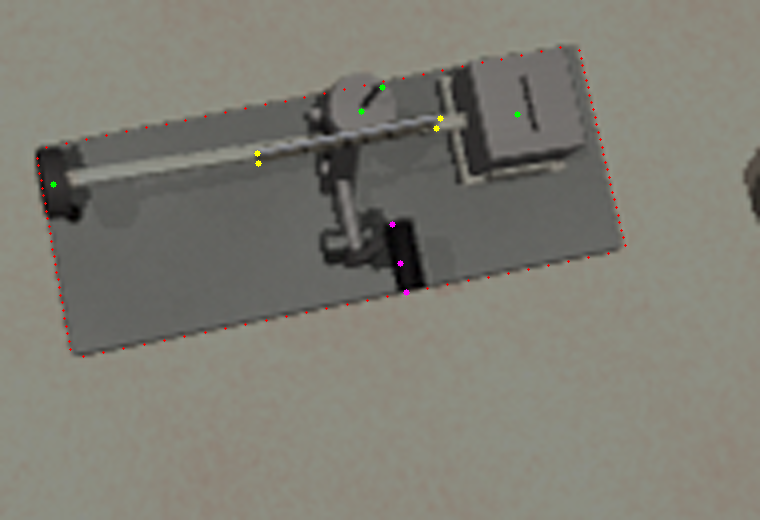

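The fit lies on the base edges in both pictures. The handle itself sits about 1–2 px towards -y of the projected A = -0.2 points, so A is about -0.24. I turn, lift and move over next.

Call:
jog_arm --pt "0 0 -0.5 -0.93" --pt "0 0 -0.5 -0.93" --pt "0 0 -0.5 -0.93" --pt "0 0 -0.5 -0.93" --pt "0 0 -0.5 -0.93" --pt "0 0 -0.5 -0.93" --pt "0 0 -0.5 -0.93" --pt "0 0 -0.5 -0.93" --pt "0.1 0.5 0 0" --pt "0.21 0.98 0 0" --grip 60

```text
time_s: 2.0
tcp_pos: [0.2625, 0.5442, 0.4839]
ee_rot: [[0.984, 0.18, -0.001], [0.18, -0.984, -0.001], [-0.001, 0.0, -1.0]]
wrist_force: [0.4, -0.4, -0.5]
gripper_width: 0.691
gripper_force: 0.0
```

Call:
jog_arm --pt "0.21 1 0 0" --pt "0.21 1 0 0" --pt "0.21 1 0 0" --pt "0.21 1 0 0" --pt "0.21 1 0 0" --pt "0.21 1 0 0" --pt "0.21 1 0 0" --pt "0.21 1 0 0" --pt "0.21 1 0 0" --pt "0.21 1 0 0"

```text
time_s: 3.0
tcp_pos: [0.3407, 0.3535, 0.4848]
ee_rot: [[0.984, 0.18, 0.0], [0.18, -0.984, 0.0], [0.0, -0.0, -1.0]]
wrist_force: [0.2, -0.7, -0.2]
gripper_width: 0.688
gripper_force: 0.0
```

Call:
jog_arm --pt "0.21 1 0 0" --pt "0.21 1 0 0" --pt "0.21 1 0 0" --pt "0.21 1 0 0" --pt "0.21 1 0 0" --pt "0.21 1 0 0" --pt "0.21 1 0 0" --pt "0.21 1 0 0" --pt "0.21 1 0 0" --pt "0.21 1 0 0"

```text
time_s: 4.0
tcp_pos: [0.4177, 0.1643, 0.4848]
ee_rot: [[0.984, 0.18, 0.0], [0.18, -0.984, 0.0], [0.0, -0.0, -1.0]]
wrist_force: [-0.9, -0.8, -0.8]
gripper_width: 0.691
gripper_force: 0.0
```

```bash
cat > st.py <<'E'
from geo import *
P=np.load("pose.npy")
def state():
    s=sense(); R=s["ee_rot"]; g=s["tcp_pos"]+R[:,2]*r.tcp_to_grasp
    c,n=np.cos(P[2]),np.sin(P[2]); d=g-[P[0],P[1],0]
    G=np.array([c*d[0]+n*d[1],-n*d[0]+c*d[1],d[2]])
    yaw=np.arctan2(R[1,0],R[0,0])-P[2]
    return s,G,yaw
if __name__=="__main__":
    s,G,yaw=state(); print(s["time_s"],"grasp in scale mm",(G*1e3).round(1),"yaw",yaw.round(4),"w",s["gripper_width"],"F",np.round(s["wrist_force"],2),"A",np.arctan2(G[1],G[2]-.12).round(4), "joints",np.round(s["joints"],1))
E
python3 st.py
```

```text
4.0 grasp in scale mm [-187.2  226.6  321.3] yaw -0.0003 w 0.6910484101700551 F [-0.86 -0.8  -0.75] A 0.8445 joints [ 42.3   1.4 -14.6   0.  -74.   58.1]
```

Call:
jog_arm --pt "0.2 1 0 0" --pt "0.2 1 0 0" --pt "0.2 1 0 0" --pt "0.2 1 0 0" --pt "0.2 1 0 0" --pt "0.2 1 0 0" --pt "0.2 1 0 0" --pt "0.2 1 0 0" --pt "0.3 1 0 0" --pt "0.3 1 0 0"

```text
time_s: 5.0
tcp_pos: [0.4967, -0.0245, 0.4848]
ee_rot: [[0.984, 0.18, 0.0], [0.18, -0.984, 0.0], [0.0, -0.0, -1.0]]
wrist_force: [-0.5, 0.8, 0.8]
gripper_width: 0.691
gripper_force: 0.0
```

Call:
jog_arm --pt "0.3 1 0 0" --pt "0.2 1 0 0" --pt "0.15 0.75 0 0" --pt "0 0 0 0" --pt "0 0 0.5 0" --pt "0 0 0.5 0" --pt "0 0 0.5 0" --pt "0 0 0.5 0" --pt "0 0 0 0" --pt "0 0 0 0"

```text
time_s: 6.0
tcp_pos: [0.5197, -0.0743, 0.4445]
ee_rot: [[0.983, 0.181, -0.0], [0.181, -0.983, -0.0], [-0.0, 0.0, -1.0]]
wrist_force: [1.0, -0.8, 0.8]
gripper_width: 0.689
gripper_force: 0.0
```

```bash
python3 st.py
python3 - <<'E'
from geo import *
a=[eyes.capture("scene") for i in range(2)]
b=eyes.capture("top")
cv2.imwrite("pics/s1.png",a[1]);cv2.imwrite("pics/t1.png",b)
ref=cv2.imread("pics/scene0.png")
f=lambda im:cv2.resize(im,None,fx=4,fy=4,interpolation=cv2.INTER_CUBIC)
cv2.imwrite("pics/c1.png",np.hstack([f(a[1][130:270,215:310]),f(b[150:290,300:395])]))
E
```

```text
6.0 grasp in scale mm [-130.1  -26.6  281. ] yaw 0.0004 w 0.688848019626117 F [ 0.99 -0.83  0.82] A -0.1636 joints [  9.6  10.7  -9.7   0.  -69.6  90.8]
```

View pics/c1.png

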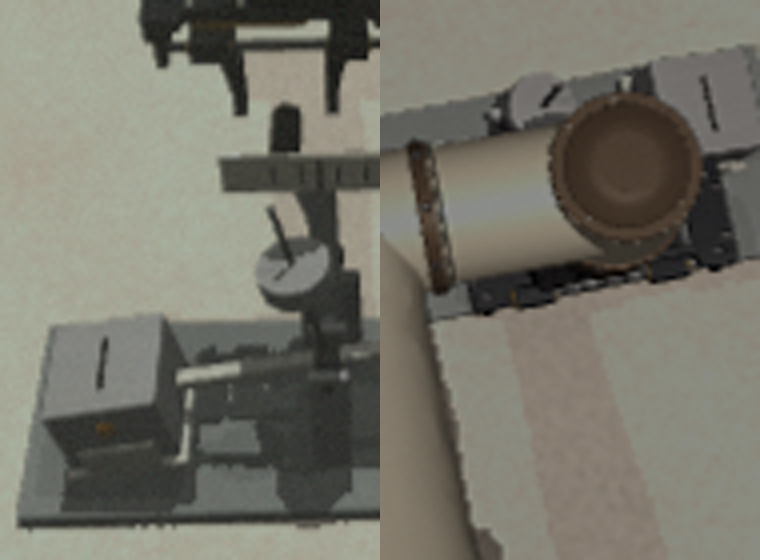

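The crop shows the handle midway between the open fingertips (tips near x=242 and 332, handle at 287). I write the tracker, estimator and planner now and test them at rest.

```bash
cat > m.py <<'E'
# usage: m.py n_captures "row y values since last call" ; tracks tilt, fits the model, suggests the next rows
import sys, json, os
from st import *
from scipy.optimize import least_squares, minimize_scalar
DT=.01
ref=cv2.cvtColor(cv2.imread("pics/s1.png"),cv2.COLOR_BGR2GRAY).astype(np.float32)
box=lambda y0,y1,x,z0,z1:np.array([[a,b,c] for a in(-x,x) for b in(y0,y1) for c in(z0,z1)])
mask=np.zeros(ref.shape,np.uint8)
for B in (box(.03,.235,.006,-.006,.006),box(.235,.255,.028,-.028,.028),box(-.026,.026,.026,.089,.111),box(-.003,.003,.003,.11,.17)):
    cv2.fillConvexPoly(mask,cv2.convexHull(proj("scene",s2w(P,beam(B,-.2))).round().astype(np.int32)),1)
mask=cv2.dilate(mask,np.ones((2,2)))>0
Q=np.array([[0,.25,.0],[0,-.1,0],[0,0,.17],[0,.2,.1]])
q0=proj("scene",s2w(P,beam(Q,-.2))).astype(np.float32)
def cost(th,g):
    H=cv2.getPerspectiveTransform(q0,proj("scene",s2w(P,beam(Q,th))).astype(np.float32))
    w=cv2.warpPerspective(g,H,(640,400),flags=cv2.INTER_LINEAR|cv2.WARP_INVERSE_MAP)
    return 1-np.corrcoef(w[mask],ref[mask])[0,1]
def tilt(im):
    g=cv2.cvtColor(im,cv2.COLOR_BGR2GRAY).astype(np.float32)
    T=np.arange(-.23,.23,.01); c=[cost(t,g) for t in T]; i=int(np.argmin(c))
    o=minimize_scalar(cost,bounds=(T[max(i-1,0)],T[min(i+1,len(T)-1)]),args=(g,),method="bounded",options={"xatol":2e-4})
    w=np.linspace(-.02,.02,9)+o.x; p=np.polyfit(w-o.x,[cost(t,g) for t in w],2)  # smooth the minimum
    return o.x-p[1]/2/p[0], o.fun
def sim(th,om,M,k,A,dA):
    out=[]
    for a,d in zip(A,dA):
        out.append((th,om))
        om+=DT*(k*th+.3*a-M+.015*(d-om))/.05; th+=DT*om
        if th<=-.2: th,om=-.2,max(om,0)
        if th>=.2: th,om=.2,min(om,0)
    return np.array(out+[(th,om)])
def main():
    L=json.load(open("log.json")) if os.path.exists("log.json") else {"k":[],"m":[],"p":[None,None]}
    rows=[float(x) for x in sys.argv[2].split()] if len(sys.argv)>2 else []
    s,G,_=state(); t=s["time_s"]
    if rows:
        y=np.sin(L["k"][-1][1])*.12; t0=L["k"][-1][0]
        for i,v in enumerate(rows): y-=v*.02; L["k"].append((t0+.1*(i+1),float(np.arcsin(y/.12))))
        L["k"].pop()
    for i in range(int(sys.argv[1])):
        s,G,_=state(); A=float(np.arcsin(G[1]/.12)); im=eyes.capture("scene"); th,c=tilt(im)
        L["k"].append((s["time_s"],A)); L["m"].append((s["time_s"],float(th)))
        print(f"t {s['time_s']:.2f} A {A:.4f} z {1e3*(G[2]-.12-.12*np.cos(A)):.1f} tilt {th:.4f} cost {c:.3f} F {np.round(s['wrist_force'],1)} w {s['gripper_width']:.3f}")
    s,G,_=state(); A=float(np.arcsin(G[1]/.12)); T1=s["time_s"]; L["k"].append((T1,A))
    cv2.imwrite("pics/last.png",im)
    K_=np.array(L["k"]); m=np.array(L["m"]); m=m[m[:,0]>T1-2.5]
    if m[:,1].max()>-.185:
        tt=np.arange(m[0,0],T1+DT/2,DT); Ai=np.interp(tt,K_[:,0],K_[:,1]); dA=np.gradient(Ai,DT)
        M0,k0=L["p"]; first=M0 is None
        if first: M0,k0=.3*A-.016,.07
        f=lambda p:np.r_[(np.interp(m[:,0],tt,sim(*p,Ai,dA)[:-1,0])-m[:,1])/.003,(p[2]-M0)/(.02 if first else .004),(p[3]-.07)/.008]
        o=min((least_squares(f,[max(m[0,1],-.2),w,M0+dM,k0],diff_step=1e-4,x_scale=[.01,.02,.003,.01]) for w in(0,.1,-.1) for dM in((-.006,0,.006) if first else (0,))),key=lambda o:o.cost)
        th,om=sim(*o.x,Ai,dA)[len(tt)-1]; M,k=o.x[2:]; L["p"]=[M,k]
        print(f"now t {T1:.2f} A {A:.4f} tilt {th:.4f} speed {om:.4f} M {M:.4f} k {k:.4f} Abal {M/.3:.4f} rms {1e3*np.sqrt(np.mean((f(o.x)[:-2]*.003)**2)):.1f}e-3")
        n=14
        def run(u):
            a=np.repeat(np.r_[A,A+np.cumsum(u)],10); a=np.interp(np.arange(0,n*10)*.1,np.arange(n+1),np.r_[A,A+np.cumsum(u)])
            return sim(th,om,M,k,a,np.gradient(a,DT))
        def g(u):
            z=run(u)[10::10]; return np.r_[z[:,0]*8,z[:,1]*5*np.ones(n),u*25,z[-1]*20]
        u=least_squares(g,np.zeros(n),diff_step=1e-3,x_scale=.01).x
        z=run(u)[10::10]; a=A+np.cumsum(u); Y=np.r_[np.sin(A),np.sin(a)]*.12; Z=np.r_[np.cos(A),np.cos(a)]*.12
        print("rows y",(-np.diff(Y)/.02)[:7].round(2),"z",(-np.diff(Z)/.02)[:7].round(2)); print("pred",z[:8].round(3).tolist())
        h=run(np.zeros(n)); print("if held: tilt",h[10::10][:8,0].round(3))
    json.dump(L,open("log.json","w"))
if __name__=="__main__": main()
E
python3 - <<'E'
from m import *
print("mask px",mask.sum(), "scene0:",tilt(cv2.imread("pics/scene0.png")))
g=cv2.imread("pics/s1.png"); print("self",tilt(g),[round(cost(t,cv2.cvtColor(g,cv2.COLOR_BGR2GRAY).astype(np.float32)),3) for t in (-.22,-.21,-.19,-.18,-.15,0)])
print(q0, proj("scene",s2w(P,beam(Q,0.))))
E
```

```text
mask px 1278 scene0: (np.float64(-0.2045657276617842), np.float64(0.15124022052909958))
self (np.float64(-0.20016408304260705), np.float64(0.0)) [np.float64(0.102), np.float64(0.027), np.float64(0.027), np.float64(0.106), np.float64(0.352), np.float64(0.754)]
[[377.90884 207.03983]
 [265.56775 224.01965]
 [282.20517 181.74188]
 [357.41272 187.3332 ]] [[377.5580701  217.4078886 ]
 [264.27214586 220.05891325]
 [294.43985275 180.62156805]
 [364.55916815 196.117446  ]]
```

Call:
jog_arm --pt "0 0 0.4 0" --pt "0 0 0.4 0" --pt "0 0 0.4 0" --pt "0 0 0.4 0" --pt "0 0 0.4 0" --pt "0 0 0.2 0" --pt "0 0 0 0"

```text
time_s: 6.85
tcp_pos: [0.5195, -0.0746, 0.3999]
ee_rot: [[0.984, 0.18, -0.002], [0.18, -0.984, -0.0], [-0.002, -0.0, -1.0]]
wrist_force: [0.2, 0.1, 0.2]
gripper_width: 0.689
gripper_force: 0.0
```

Call:
jog_arm --pt "0 0 0 0" --pt "0 0 0 0" --pt "0 0 0 0" --pt "0 0 0 0" --pt "0 0 0 0" --grip 20

```text
time_s: 7.35
tcp_pos: [0.5196, -0.0746, 0.4009]
ee_rot: [[0.984, 0.18, 0.0], [0.18, -0.984, 0.0], [0.0, 0.0, -1.0]]
wrist_force: [-0.1, -0.9, -0.9]
gripper_width: 0.324
gripper_force: 0.0
```

```bash
python3 m.py 2; python3 st.py
```

```text
t 7.35 A -0.2250 z 0.5 tilt -0.2032 cost 0.106 F [-0.1 -0.9 -0.9] w 0.324
t 7.40 A -0.2249 z 0.4 tilt -0.2032 cost 0.105 F [0.2 0.2 0.5] w 0.286
7.45 grasp in scale mm [-130.2  -26.8  237.4] yaw -0.0001 w 0.2642360926870626 F [ 0.84  0.04 -0.75] A -0.2242 joints [  9.6  12.5 -13.9   0.  -63.7  90.8]
```

Call:
jog_arm --pt "0 0 0 0" --pt "0 0 0 0" --pt "0 0 0 0"

```text
time_s: 7.75
tcp_pos: [0.5196, -0.0746, 0.4009]
ee_rot: [[0.984, 0.18, 0.0], [0.18, -0.984, -0.0], [0.0, 0.0, -1.0]]
wrist_force: [-0.9, -0.9, -0.2]
gripper_width: 0.263
gripper_force: 30.0
```

```bash
rm log.json; python3 m.py 1; cp pics/last.png pics/s1.png; rm log.json; python3 m.py 1; python3 st.py; python3 -c "
import cv2,numpy as np
a=cv2.imread('pics/last.png')[140:270,210:400]; cv2.imwrite('pics/c2.png',cv2.resize(a,None,fx=4,fy=4,interpolation=cv2.INTER_CUBIC))"
```

```text
t 7.75 A -0.2251 z 0.4 tilt -0.2032 cost 0.105 F [-0.9 -0.9 -0.2] w 0.263
t 7.80 A -0.2252 z 0.4 tilt -0.1998 cost 0.002 F [-1.2  0.   0.7] w 0.261
7.85 grasp in scale mm [-130.1  -26.8  237.4] yaw -0.0001 w 0.26369910591336415 F [-0.31 -0.13  1.14] A -0.2244 joints [  9.6  12.5 -13.9   0.  -63.7  90.8]
```

View pics/c2.png

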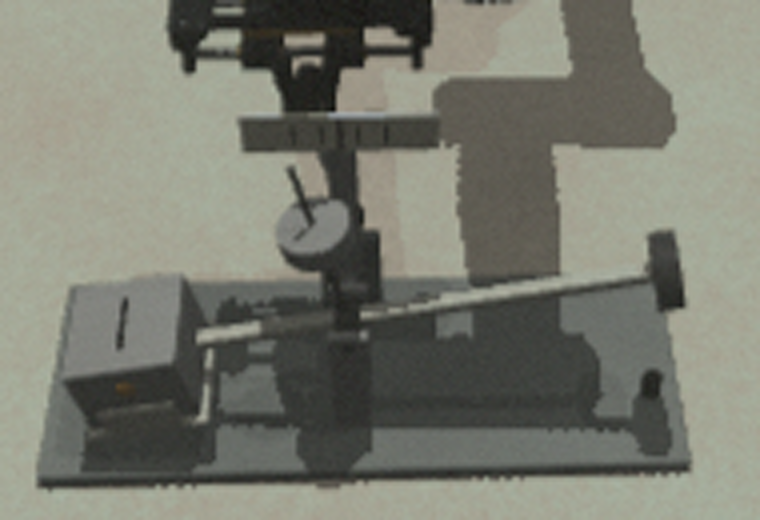

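The handle is gripped, with the tracker reading -0.200 at rest. I swing the lever to just below the earliest possible lift.

Call:
jog_arm --pt "0 -0.19 -0.04 0" --pt "0 -0.19 -0.03 0" --pt "0 -0.19 -0.03 0" --pt "0 -0.19 -0.02 0" --pt "0 -0.19 -0.02 0" --pt "0 -0.19 -0.01 0" --pt "0 -0.19 0 0" --pt "0 -0.19 0 0" --pt "0 -0.19 0.01 0" --pt "0 -0.19 0.02 0"

```text
time_s: 8.85
tcp_pos: [0.5128, -0.0369, 0.4034]
ee_rot: [[0.984, 0.181, 0.001], [0.181, -0.984, -0.0], [0.001, 0.0, -1.0]]
wrist_force: [1.2, -4.0, 2.7]
gripper_width: 0.272
gripper_force: 30.0
```

```bash
python3 m.py 2 "-.19 -.19 -.19 -.19 -.19 -.19 -.19 -.19 -.19 -.19"
```

```text
t 8.85 A 0.0959 z 0.4 tilt -0.1999 cost 0.035 F [ 1.2 -4.   2.7] w 0.272
t 8.90 A 0.0989 z 0.4 tilt -0.2000 cost 0.034 F [ 0.3 -4.2  4.4] w 0.267
```

Call:
jog_arm --pt "0 -0.06 0.01 0" --pt "0 -0.06 0.01 0" --pt "0 -0.06 0.01 0" --pt "0 -0.06 0 0"

```text
time_s: 9.35
tcp_pos: [0.512, -0.0324, 0.4026]
ee_rot: [[0.984, 0.18, 0.001], [0.18, -0.984, 0.0], [0.001, 0.0, -1.0]]
wrist_force: [1.1, -5.2, 2.4]
gripper_width: 0.267
gripper_force: 30.0
```

```bash
python3 m.py 1 "-.06 -.06 -.06 -.06"
```

```text
t 9.35 A 0.1345 z 0.2 tilt -0.1999 cost 0.036 F [ 1.1 -5.2  2.4] w 0.267
```

Call:
jog_arm --pt "0 -0.06 0.01 0" --pt "0 -0.06 0.01 0" --pt "0 -0.06 0.01 0" --pt "0 -0.06 0.01 0"

```text
time_s: 9.8
tcp_pos: [0.5111, -0.0276, 0.4019]
ee_rot: [[0.984, 0.18, 0.001], [0.18, -0.984, 0.0], [0.001, 0.0, -1.0]]
wrist_force: [1.6, -3.6, 5.8]
gripper_width: 0.266
gripper_force: 30.0
```

```bash
python3 m.py 1 "-.06 -.06 -.06 -.06"
```

```text
t 9.80 A 0.1754 z 0.2 tilt -0.1966 cost 0.044 F [ 1.6 -3.6  5.8] w 0.266
```

Call:
jog_arm --pt "0 0 0 0"

```text
time_s: 9.95
tcp_pos: [0.5111, -0.0276, 0.4019]
ee_rot: [[0.984, 0.181, 0.001], [0.181, -0.984, 0.0], [0.001, -0.0, -1.0]]
wrist_force: [2.0, -4.6, 5.0]
gripper_width: 0.267
gripper_force: 30.0
```

```bash
python3 m.py 2 "0"
```

```text
t 9.95 A 0.1763 z 0.3 tilt -0.1897 cost 0.052 F [ 2.  -4.6  5. ] w 0.267
t 10.00 A 0.1761 z 0.3 tilt -0.1867 cost 0.052 F [ 1.3 -2.8  5. ] w 0.269
```

Call:
jog_arm --pt "0 0 0 0" --pt "0 0.02 0 0"

```text
time_s: 10.25
tcp_pos: [0.5112, -0.028, 0.402]
ee_rot: [[0.984, 0.181, 0.001], [0.181, -0.984, 0.0], [0.001, -0.0, -1.0]]
wrist_force: [2.1, -3.2, 5.9]
gripper_width: 0.269
gripper_force: 30.0
```

```bash
python3 m.py 2 "0 .02"
```

```text
t 10.25 A 0.1728 z 0.3 tilt -0.1669 cost 0.064 F [ 2.1 -3.2  5.9] w 0.269
t 10.30 A 0.1725 z 0.2 tilt -0.1618 cost 0.070 F [ 0.8 -3.4  5.2] w 0.266
now t 10.35 A 0.1726 tilt -0.1556 speed 0.1188 M 0.0306 k 0.0697 Abal 0.1021 rms 0.4e-3
rows y [0.01 0.   0.   0.   0.   0.   0.  ] z [-0. -0. -0. -0. -0. -0. -0.]
pred [[-0.143, 0.136], [-0.128, 0.154], [-0.112, 0.173], [-0.093, 0.193], [-0.073, 0.216], [-0.05, 0.24], [-0.024, 0.267], [0.004, 0.297]]
if held: tilt [-0.143 -0.128 -0.111 -0.093 -0.072 -0.048 -0.021  0.008]
```

```bash
python3 - <<'E'
s=open("m.py").read()
s=s.replace("u=least_squares(g,np.zeros(n),diff_step=1e-3,x_scale=.01).x","g0=g(np.zeros(n)); J=np.array([(g(e)-g0)/.002 for e in .002*np.eye(n)]).T; u=-np.linalg.lstsq(J,g0,rcond=None)[0]; u=np.clip(u,-.06,.06)")
s=s.replace('    cv2.imwrite("pics/last.png",im)\n','    if int(sys.argv[1]): cv2.imwrite("pics/last.png",im)\n')
s=s.replace("if th<=-.2:","if CL and th<=-.2:").replace("if th>=.2:","if CL and th>=.2:").replace("DT=.01\n","DT=.01; CL=True\n").replace("        n=14\n","        n=14; global CL; CL=False\n")
s=s.replace("u*25","u*8")
open("m.py","w").write(s)
E
python3 m.py 0
```

```text
now t 10.35 A 0.1726 tilt -0.1556 speed 0.1188 M 0.0306 k 0.0699 Abal 0.1020 rms 0.4e-3
rows y [-0.07  0.11  0.15  0.13  0.09  0.05  0.02] z [ 0.01 -0.02 -0.02 -0.02 -0.01 -0.   -0.  ]
pred [[-0.142, 0.143], [-0.127, 0.159], [-0.111, 0.161], [-0.095, 0.153], [-0.081, 0.137], [-0.068, 0.12], [-0.057, 0.102], [-0.048, 0.087]]
if held: tilt [-0.143 -0.128 -0.111 -0.093 -0.071 -0.048 -0.021  0.008]
```

Call:
jog_arm --pt "0 0 0 0" --pt "0 0.06 -0.01 0" --pt "0 0.15 -0.02 0" --pt "0 0.13 -0.02 0"

```text
time_s: 10.75
tcp_pos: [0.5121, -0.0336, 0.4027]
ee_rot: [[0.984, 0.18, 0.001], [0.18, -0.984, 0.005], [0.001, -0.005, -1.0]]
wrist_force: [-0.7, 4.7, 7.7]
gripper_width: 0.265
gripper_force: 30.0
```

```bash
python3 m.py 2 "0 .06 .15 .13"
```

```text
t 10.75 A 0.1305 z 0.2 tilt -0.0958 cost 0.163 F [-0.7  4.7  7.7] w 0.265
t 10.80 A 0.1307 z 0.2 tilt -0.0881 cost 0.181 F [0.  4.2 6.8] w 0.265
now t 10.85 A 0.1321 tilt -0.0808 speed 0.1532 M 0.0303 k 0.0706 Abal 0.1012 rms 0.6e-3
rows y [ 0.22  0.09  0.01 -0.02 -0.03 -0.03 -0.02] z [-0.02 -0.01 -0.    0.    0.    0.    0.  ]
pred [[-0.066, 0.136], [-0.054, 0.112], [-0.044, 0.088], [-0.036, 0.069], [-0.03, 0.054], [-0.026, 0.044], [-0.022, 0.036], [-0.018, 0.031]]
if held: tilt [-0.065 -0.049 -0.033 -0.015  0.003  0.023  0.045  0.068]
```

Call:
jog_arm --pt "0 0.2 -0.02 0" --pt "0 0.09 -0.01 0" --pt "0 0 0 0"

```text
time_s: 11.15
tcp_pos: [0.5132, -0.0394, 0.4028]
ee_rot: [[0.984, 0.18, -0.0], [0.18, -0.984, 0.004], [0.001, -0.004, -1.0]]
wrist_force: [0.6, 4.6, 4.2]
gripper_width: 0.267
gripper_force: 30.0
```

```bash
python3 m.py 2 ".2 .09 0"
```

```text
t 11.15 A 0.0804 z -0.3 tilt -0.0364 cost 0.233 F [0.6 4.6 4.2] w 0.267
t 11.20 A 0.0790 z -0.3 tilt -0.0318 cost 0.239 F [-0.3  4.5  5.4] w 0.265
now t 11.25 A 0.0766 tilt -0.0283 speed 0.0855 M 0.0292 k 0.0761 Abal 0.0974 rms 1.1e-3
rows y [ 0.05 -0.02 -0.04 -0.04 -0.03 -0.02 -0.01] z [-0.  0.  0.  0.  0.  0.  0.]
pred [[-0.021, 0.062], [-0.016, 0.043], [-0.013, 0.028], [-0.01, 0.019], [-0.009, 0.014], [-0.007, 0.011], [-0.006, 0.009], [-0.006, 0.008]]
if held: tilt [-0.021 -0.015 -0.011 -0.008 -0.007 -0.007 -0.009 -0.012]
```

Call:
jog_arm --pt "0 0 0 0" --pt "0 0 0 0" --pt "0 -0.03 0 0"

```text
time_s: 11.55
tcp_pos: [0.5133, -0.0396, 0.403]
ee_rot: [[0.984, 0.18, 0.0], [0.18, -0.984, 0.001], [0.0, -0.001, -1.0]]
wrist_force: [2.2, 4.2, 2.1]
gripper_width: 0.265
gripper_force: 30.0
```

```bash
python3 m.py 2 "0 0 -.03"
```

```text
t 11.55 A 0.0748 z -0.2 tilt -0.0088 cost 0.285 F [2.2 4.2 2.1] w 0.265
t 11.60 A 0.0743 z -0.1 tilt -0.0069 cost 0.286 F [2.5 3.9 2.2] w 0.266
now t 11.65 A 0.0739 tilt -0.0059 speed 0.0217 M 0.0291 k 0.0746 Abal 0.0971 rms 0.9e-3
rows y [-0.05 -0.04 -0.03 -0.02 -0.01 -0.    0.  ] z [ 0.  0.  0.  0.  0.  0. -0.]
pred [[-0.004, 0.011], [-0.004, 0.006], [-0.003, 0.003], [-0.003, 0.003], [-0.003, 0.003], [-0.002, 0.003], [-0.002, 0.003], [-0.002, 0.003]]
if held: tilt [-0.005 -0.005 -0.006 -0.009 -0.014 -0.02  -0.027 -0.036]
```

Call:
jog_arm --pt "0 -0.08 0.01 0" --pt "0 -0.06 0 0" --pt "0 -0.04 0 0"

```text
time_s: 11.95
tcp_pos: [0.5128, -0.0367, 0.4029]
ee_rot: [[0.984, 0.18, 0.0], [0.18, -0.984, -0.001], [-0.0, 0.001, -1.0]]
wrist_force: [5.3, -0.1, -0.7]
gripper_width: 0.264
gripper_force: 30.0
```

```bash
python3 m.py 2 "-.08 -.06 -.04"; python3 -c "
import cv2
a=cv2.imread('pics/last.png')[140:270,210:400]; cv2.imwrite('pics/c3.png',cv2.resize(a,None,fx=4,fy=4,interpolation=cv2.INTER_CUBIC))"
```

```text
t 11.95 A 0.0965 z -0.1 tilt -0.0008 cost 0.296 F [ 5.3 -0.1 -0.7] w 0.264
t 12.00 A 0.0969 z -0.1 tilt -0.0002 cost 0.293 F [ 4.6  0.4 -1.2] w 0.266
now t 12.05 A 0.0968 tilt 0.0003 speed 0.0121 M 0.0292 k 0.0711 Abal 0.0974 rms 0.6e-3
rows y [ 0.04  0.   -0.01 -0.01 -0.01 -0.01 -0.  ] z [-0. -0.  0.  0.  0.  0.  0.]
pred [[0.001, 0.008], [0.002, 0.004], [0.002, 0.0], [0.002, -0.002], [0.002, -0.003], [0.001, -0.003], [0.001, -0.003], [0.001, -0.002]]
if held: tilt [0.002 0.003 0.004 0.005 0.006 0.007 0.008 0.009]
```

View pics/c3.png

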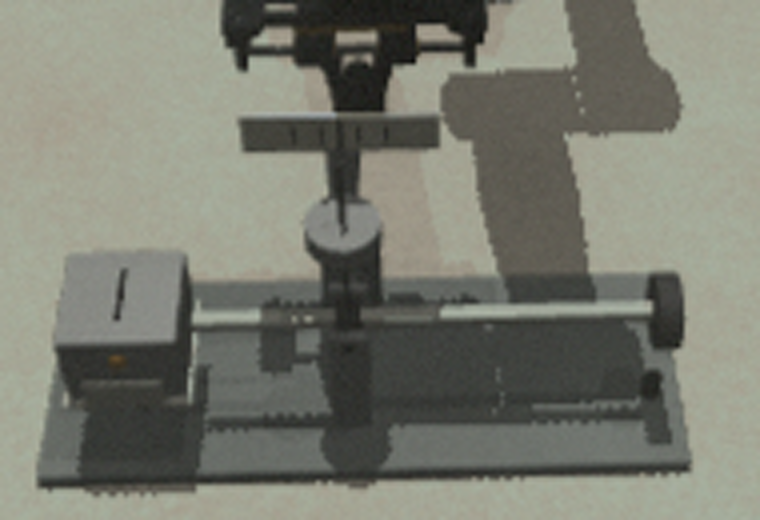

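The picture shows the bar level (counterweight at about (667,310) and box square), with the mast over the plate's middle mark at (343,135). I hold it there.

Call:
jog_arm --pt "0 0.01 0 0" --pt "0 0 0 0" --pt "0 0 0 0" --pt "0 0 0 0"

```text
time_s: 12.45
tcp_pos: [0.5128, -0.0368, 0.4029]
ee_rot: [[0.984, 0.18, 0.0], [0.18, -0.984, -0.0], [0.0, 0.0, -1.0]]
wrist_force: [4.7, -0.1, -1.4]
gripper_width: 0.267
gripper_force: 30.0
```

```bash
python3 m.py 2 ".01 0 0 0"
```

```text
t 12.45 A 0.0968 z -0.1 tilt 0.0077 cost 0.305 F [ 4.7 -0.1 -1.4] w 0.267
t 12.50 A 0.0970 z -0.1 tilt 0.0085 cost 0.307 F [ 4.7 -0.7 -2. ] w 0.269
now t 12.55 A 0.0969 tilt 0.0088 speed 0.0148 M 0.0290 k 0.0715 Abal 0.0967 rms 0.6e-3
rows y [ 0.09  0.01 -0.02 -0.03 -0.02 -0.02 -0.01] z [-0.01 -0.    0.    0.    0.    0.    0.  ]
pred [[0.01, 0.008], [0.01, -0.001], [0.01, -0.007], [0.009, -0.011], [0.008, -0.012], [0.006, -0.011], [0.005, -0.01], [0.004, -0.009]]
if held: tilt [0.01  0.012 0.014 0.016 0.018 0.02  0.023 0.025]
```

Call:
jog_arm --pt "0 0.1 -0.01 0" --pt "0 0.01 0 0" --pt "0 0 0 0" --pt "0 -0.03 0 0"

```text
time_s: 12.95
tcp_pos: [0.513, -0.038, 0.403]
ee_rot: [[0.984, 0.18, 0.0], [0.18, -0.984, 0.001], [0.0, -0.001, -1.0]]
wrist_force: [4.4, 1.5, -3.1]
gripper_width: 0.266
gripper_force: 30.0
```

```bash
python3 m.py 2 ".1 .01 0 -.03"
```

```text
t 12.95 A 0.0882 z -0.1 tilt 0.0144 cost 0.310 F [ 4.4  1.5 -3.1] w 0.266
t 13.00 A 0.0883 z -0.1 tilt 0.0145 cost 0.310 F [ 4.2  1.5 -2.4] w 0.267
now t 13.05 A 0.0882 tilt 0.0132 speed -0.0071 M 0.0286 k 0.0726 Abal 0.0955 rms 1.1e-3
rows y [ 0.01 -0.01 -0.02 -0.01 -0.01 -0.01 -0.  ] z [-0.  0.  0.  0.  0.  0.  0.]
pred [[0.012, -0.01], [0.011, -0.013], [0.01, -0.014], [0.008, -0.013], [0.007, -0.012], [0.006, -0.011], [0.005, -0.009], [0.004, -0.008]]
if held: tilt [ 0.012  0.011  0.01   0.008  0.007  0.005  0.002 -0.001]
```

Held as it is, it eases back towards level, so I keep still and measure again.

Call:
jog_arm --pt "0 0.01 0 0" --pt "0 0 0 0" --pt "0 0 0 0" --pt "0 0 0 0"

```text
time_s: 13.45
tcp_pos: [0.513, -0.0381, 0.403]
ee_rot: [[0.984, 0.18, 0.0], [0.18, -0.984, 0.001], [0.0, -0.001, -1.0]]
wrist_force: [5.7, 2.2, -1.5]
gripper_width: 0.269
gripper_force: 30.0
```

```bash
python3 m.py 2 ".01 0 0 0"
```

```text
t 13.45 A 0.0869 z -0.1 tilt 0.0131 cost 0.308 F [ 5.7  2.2 -1.5] w 0.269
t 13.50 A 0.0870 z -0.1 tilt 0.0128 cost 0.308 F [ 5.2  2.1 -2.2] w 0.262
now t 13.55 A 0.0869 tilt 0.0118 speed -0.0119 M 0.0282 k 0.0709 Abal 0.0941 rms 0.7e-3
rows y [-0.01 -0.01 -0.01 -0.01 -0.   -0.    0.  ] z [ 0.  0.  0.  0.  0.  0. -0.]
pred [[0.01, -0.013], [0.009, -0.013], [0.008, -0.013], [0.007, -0.011], [0.006, -0.01], [0.005, -0.008], [0.004, -0.007], [0.003, -0.006]]
if held: tilt [ 0.01   0.009  0.007  0.005  0.003 -0.    -0.003 -0.007]
```

Call:
jog_arm --pt "0 0 0 0" --pt "0 0 0 0" --pt "0 0 0 0" --pt "0 0 0 0" --pt "0 0 0 0"

```text
time_s: 14.05
tcp_pos: [0.513, -0.0382, 0.403]
ee_rot: [[0.984, 0.18, 0.0], [0.18, -0.984, 0.001], [0.0, -0.001, -1.0]]
wrist_force: [3.8, 2.3, -1.6]
gripper_width: 0.27
gripper_force: 30.0
```

```bash
python3 m.py 2 "0 0 0 0 0"
```

```text
t 14.05 A 0.0867 z -0.1 tilt 0.0018 cost 0.296 F [ 3.8  2.3 -1.6] w 0.270
t 14.10 A 0.0868 z -0.1 tilt 0.0004 cost 0.295 F [ 5.2  1.1 -2.2] w 0.264
now t 14.15 A 0.0868 tilt -0.0007 speed -0.0287 M 0.0282 k 0.0700 Abal 0.0939 rms 0.5e-3
rows y [-0.12 -0.03  0.01  0.03  0.03  0.02  0.01] z [ 0.01  0.   -0.   -0.   -0.   -0.   -0.  ]
pred [[-0.003, -0.021], [-0.005, -0.011], [-0.005, -0.002], [-0.005, 0.004], [-0.005, 0.006], [-0.004, 0.007], [-0.003, 0.007], [-0.003, 0.006]]
if held: tilt [-0.004 -0.007 -0.011 -0.015 -0.02  -0.026 -0.032 -0.038]
```

Call:
jog_arm --pt "0 -0.15 0.01 0" --pt "0 -0.03 0 0" --pt "0 0 0 0" --pt "0 0.03 0 0"

```text
time_s: 14.55
tcp_pos: [0.5126, -0.0358, 0.4028]
ee_rot: [[0.984, 0.18, 0.0], [0.18, -0.984, -0.001], [-0.0, 0.001, -1.0]]
wrist_force: [6.9, -0.8, -2.8]
gripper_width: 0.268
gripper_force: 30.0
```

```bash
python3 m.py 2 "-.15 -.03 0 .03"
```

```text
t 14.55 A 0.1041 z -0.1 tilt -0.0063 cost 0.287 F [ 6.9 -0.8 -2.8] w 0.268
t 14.60 A 0.1037 z -0.1 tilt -0.0064 cost 0.286 F [ 5.   0.2 -3.3] w 0.262
now t 14.65 A 0.1040 tilt -0.0054 speed 0.0110 M 0.0285 k 0.0703 Abal 0.0949 rms 0.5e-3
rows y [ 0.04  0.02  0.01 -0.   -0.   -0.   -0.  ] z [-0. -0. -0.  0.  0.  0.  0.]
pred [[-0.004, 0.011], [-0.003, 0.009], [-0.002, 0.007], [-0.002, 0.005], [-0.001, 0.003], [-0.001, 0.002], [-0.001, 0.002], [-0.001, 0.001]]
if held: tilt [-0.004 -0.002 -0.     0.003  0.006  0.01   0.014  0.019]
```

Call:
jog_arm --pt "0 0.04 0 0" --pt "0 0.02 0 0" --pt "0 0.01 0 0" --pt "0 0 0 0"

```text
time_s: 15.05
tcp_pos: [0.5128, -0.0369, 0.4029]
ee_rot: [[0.984, 0.18, 0.0], [0.18, -0.984, -0.0], [0.0, 0.0, -1.0]]
wrist_force: [5.6, 0.0, -1.3]
gripper_width: 0.267
gripper_force: 30.0
```

```bash
python3 m.py 2 ".04 .02 .01 0"
```

```text
t 15.05 A 0.0958 z -0.1 tilt -0.0049 cost 0.288 F [ 5.6  0.  -1.3] w 0.267
t 15.10 A 0.0960 z -0.1 tilt -0.0047 cost 0.287 F [ 5.5  0.6 -1.7] w 0.263
now t 15.15 A 0.0960 tilt -0.0046 speed 0.0005 M 0.0288 k 0.0703 Abal 0.0958 rms 0.3e-3
rows y [-0.02 -0.    0.    0.01  0.01  0.    0.  ] z [ 0.  0. -0. -0. -0. -0. -0.]
pred [[-0.004, 0.002], [-0.004, 0.003], [-0.004, 0.004], [-0.003, 0.005], [-0.003, 0.005], [-0.002, 0.004], [-0.002, 0.004], [-0.002, 0.003]]
if held: tilt [-0.005 -0.005 -0.005 -0.005 -0.005 -0.005 -0.005 -0.006]
```

Nearly at equilibrium, so I hold longer.

Call:
jog_arm --pt "0 -0.02 0 0" --pt "0 0 0 0" --pt "0 0 0 0" --pt "0 0 0 0" --pt "0 0 0 0" --pt "0 0 0 0"

```text
time_s: 15.75
tcp_pos: [0.5127, -0.0365, 0.4028]
ee_rot: [[0.984, 0.18, 0.0], [0.18, -0.984, -0.0], [0.0, 0.0, -1.0]]
wrist_force: [4.8, 0.3, -1.5]
gripper_width: 0.266
gripper_force: 30.0
```

```bash
python3 m.py 2 "-.02 0 0 0 0 0"
```

```text
t 15.75 A 0.0987 z -0.1 tilt -0.0002 cost 0.296 F [ 4.8  0.3 -1.5] w 0.266
t 15.80 A 0.0986 z -0.1 tilt 0.0003 cost 0.294 F [ 5.   0.1 -1.8] w 0.263
now t 15.85 A 0.0986 tilt 0.0007 speed 0.0121 M 0.0287 k 0.0700 Abal 0.0957 rms 0.4e-3
rows y [ 0.05  0.01 -0.01 -0.01 -0.01 -0.01 -0.01] z [-0. -0.  0.  0.  0.  0.  0.]
pred [[0.002, 0.009], [0.002, 0.004], [0.003, 0.0], [0.003, -0.002], [0.002, -0.003], [0.002, -0.003], [0.002, -0.003], [0.001, -0.003]]
if held: tilt [0.002 0.003 0.005 0.007 0.009 0.011 0.014 0.016]
```

Call:
jog_arm --pt "0 0.05 0 0" --pt "0 0.01 0 0" --pt "0 0 0 0" --pt "0 0 0 0" --pt "0 0 0 0"

```text
time_s: 16.35
tcp_pos: [0.5129, -0.0375, 0.4029]
ee_rot: [[0.984, 0.18, 0.0], [0.18, -0.984, 0.0], [0.0, -0.0, -1.0]]
wrist_force: [5.4, 1.3, -1.9]
gripper_width: 0.269
gripper_force: 30.0
```

```bash
python3 m.py 2 ".05 .01 0 0 0"
```

```text
t 16.35 A 0.0914 z -0.1 tilt 0.0056 cost 0.303 F [ 5.4  1.3 -1.9] w 0.269
t 16.40 A 0.0916 z -0.1 tilt 0.0059 cost 0.303 F [ 5.5  1.1 -2.6] w 0.264
now t 16.45 A 0.0914 tilt 0.0055 speed -0.0008 M 0.0285 k 0.0702 Abal 0.0951 rms 0.5e-3
rows y [ 0.01 -0.   -0.01 -0.01 -0.01 -0.   -0.  ] z [-0.  0.  0.  0.  0.  0.  0.]
pred [[0.005, -0.003], [0.005, -0.005], [0.004, -0.006], [0.004, -0.006], [0.003, -0.005], [0.003, -0.005], [0.002, -0.004], [0.002, -0.003]]
if held: tilt [0.005 0.005 0.005 0.004 0.003 0.002 0.001 0.   ]
```

Call:
jog_arm --pt "0 0 0 0" --pt "0 0 0 0" --pt "0 0 0 0" --pt "0 0 0 0" --pt "0 0 0 0" --pt "0 0 0 0"

```text
time_s: 17.05
tcp_pos: [0.5129, -0.0375, 0.4029]
ee_rot: [[0.984, 0.18, 0.0], [0.18, -0.984, 0.0], [0.0, -0.0, -1.0]]
wrist_force: [4.7, 1.1, -2.1]
gripper_width: 0.27
gripper_force: 30.0
```

```bash
python3 - <<'E'
s=open("m.py").read()
s=s.replace("        def g(u):\n            z=run(u)[10::10]; ","""        zr=[np.array([th,0.])]
        for i in range(n):
            w=0 if len(sys.argv)<4 else (-.08 if zr[-1][0]>-.14 else -.04); zr.append(np.array([zr[-1][0]+.1*w if w else 0,w]))
        zr=np.array(zr[1:])
        def g(u):
            z=run(u)[10::10][:n]-zr; """)
open("m.py","w").write(s)
E
python3 m.py 2 "0 0 0 0 0 0"; python3 m.py 0 "" down
```

```text
t 17.05 A 0.0914 z -0.1 tilt 0.0063 cost 0.303 F [ 4.7  1.1 -2.1] w 0.270
t 17.10 A 0.0914 z -0.1 tilt 0.0060 cost 0.303 F [ 5.4  0.5 -2. ] w 0.263
now t 17.15 A 0.0914 tilt 0.0059 speed -0.0030 M 0.0283 k 0.0700 Abal 0.0943 rms 0.1e-3
rows y [ 0.01 -0.   -0.01 -0.01 -0.   -0.   -0.  ] z [-0.  0.  0.  0.  0.  0.  0.]
pred [[0.006, -0.004], [0.005, -0.006], [0.004, -0.006], [0.004, -0.006], [0.003, -0.005], [0.003, -0.005], [0.002, -0.004], [0.002, -0.004]]
if held: tilt [0.006 0.005 0.005 0.004 0.003 0.003 0.002 0.001]
now t 17.15 A 0.0914 tilt 0.0059 speed -0.0030 M 0.0283 k 0.0700 Abal 0.0942 rms 0.1e-3
rows y [ 0.24  0.03 -0.06 -0.09 -0.08 -0.06 -0.04] z [-0.02 -0.    0.    0.01  0.01  0.01  0.  ]
pred [[0.005, -0.026], [0.0, -0.054], [-0.006, -0.075], [-0.015, -0.089], [-0.024, -0.095], [-0.033, -0.096], [-0.043, -0.095], [-0.052, -0.093]]
if held: tilt [0.006 0.005 0.005 0.004 0.003 0.003 0.002 0.001]
```

That is 6.3 s afloat inside the marks. Now I lower it.

Call:
jog_arm --pt "0 0.2 -0.02 0" --pt "0 0.03 0 0" --pt "0 -0.05 0 0" --pt "0 -0.09 0.01 0"

```text
time_s: 17.55
tcp_pos: [0.5131, -0.0391, 0.4032]
ee_rot: [[0.984, 0.18, 0.0], [0.18, -0.984, 0.001], [0.0, -0.001, -1.0]]
wrist_force: [5.5, 1.1, -1.2]
gripper_width: 0.262
gripper_force: 30.0
```

```bash
python3 m.py 2 ".2 .03 -.05 -.09" down
```

```text
t 17.55 A 0.0781 z 0.1 tilt -0.0094 cost 0.285 F [ 5.5  1.1 -1.2] w 0.262
t 17.60 A 0.0782 z 0.1 tilt -0.0126 cost 0.278 F [ 4.5  0.6 -1.6] w 0.266
now t 17.65 A 0.0774 tilt -0.0167 speed -0.0779 M 0.0281 k 0.0700 Abal 0.0936 rms 0.3e-3
rows y [-0.06 -0.04 -0.03 -0.02 -0.01 -0.01 -0.01] z [0.01 0.   0.   0.   0.   0.   0.  ]
pred [[-0.025, -0.082], [-0.033, -0.083], [-0.041, -0.082], [-0.049, -0.081], [-0.058, -0.08], [-0.066, -0.08], [-0.073, -0.079], [-0.081, -0.079]]
if held: tilt [-0.025 -0.034 -0.045 -0.057 -0.07  -0.085 -0.101 -0.12 ]
```

Call:
jog_arm --pt "0 -0.07 0.01 0" --pt "0 -0.05 0 0" --pt "0 -0.04 0 0" --pt "0 -0.03 0 0"

```text
time_s: 18.05
tcp_pos: [0.5127, -0.0362, 0.4031]
ee_rot: [[0.984, 0.181, 0.0], [0.181, -0.984, -0.002], [-0.0, 0.002, -1.0]]
wrist_force: [6.0, -2.3, -3.7]
gripper_width: 0.268
gripper_force: 30.0
```

```bash
python3 m.py 2 "-.07 -.05 -.04 -.03" down
```

```text
t 18.05 A 0.0996 z 0.2 tilt -0.0474 cost 0.225 F [ 6.  -2.3 -3.7] w 0.268
t 18.10 A 0.0995 z 0.1 tilt -0.0520 cost 0.223 F [ 7.6 -2.  -3.7] w 0.265
now t 18.15 A 0.0992 tilt -0.0556 speed -0.0777 M 0.0280 k 0.0699 Abal 0.0934 rms 0.3e-3
rows y [-0.01 -0.01 -0.01 -0.01 -0.01 -0.01 -0.02] z [0. 0. 0. 0. 0. 0. 0.]
pred [[-0.063, -0.079], [-0.071, -0.08], [-0.079, -0.08], [-0.087, -0.08], [-0.095, -0.081], [-0.103, -0.081], [-0.111, -0.08], [-0.119, -0.079]]
if held: tilt [-0.063 -0.072 -0.08  -0.089 -0.099 -0.11  -0.121 -0.133]
```

Call:
jog_arm --pt "0 -0.01 0 0" --pt "0 -0.02 0 0" --pt "0 -0.02 0 0" --pt "0 -0.01 0 0" --pt "0 -0.01 0 0"

```text
time_s: 18.65
tcp_pos: [0.5125, -0.0351, 0.403]
ee_rot: [[0.984, 0.18, 0.0], [0.18, -0.984, -0.003], [-0.0, 0.003, -1.0]]
wrist_force: [5.9, -3.6, -3.7]
gripper_width: 0.267
gripper_force: 30.0
```

```bash
python3 m.py 2 "-.01 -.02 -.02 -.01 -.01" down
```

```text
t 18.65 A 0.1080 z 0.2 tilt -0.1085 cost 0.147 F [ 5.9 -3.6 -3.7] w 0.267
t 18.70 A 0.1081 z 0.2 tilt -0.1140 cost 0.141 F [ 5.8 -2.8 -3.2] w 0.265
now t 18.75 A 0.1083 tilt -0.1183 speed -0.1106 M 0.0285 k 0.0760 Abal 0.0950 rms 1.7e-3
rows y [-0.18 -0.08 -0.03  0.    0.04  0.04  0.03] z [ 0.02  0.01  0.   -0.   -0.01 -0.01 -0.  ]
pred [[-0.129, -0.101], [-0.138, -0.085], [-0.146, -0.067], [-0.152, -0.051], [-0.156, -0.041], [-0.16, -0.034], [-0.163, -0.032], [-0.166, -0.032]]
if held: tilt [-0.13  -0.142 -0.155 -0.17  -0.186 -0.203 -0.222 -0.243]
```

Call:
jog_arm --pt "0 -0.2 0.02 0" --pt "0 -0.08 0.01 0" --pt "0 -0.02 0 0"

```text
time_s: 19.05
tcp_pos: [0.5113, -0.0292, 0.4028]
ee_rot: [[0.983, 0.181, 0.0], [0.181, -0.983, -0.003], [-0.0, 0.003, -1.0]]
wrist_force: [6.7, -3.9, -2.6]
gripper_width: 0.265
gripper_force: 30.0
```

```bash
python3 m.py 2 "-.2 -.08 -.02" down
```

```text
t 19.05 A 0.1576 z 0.8 tilt -0.1506 cost 0.089 F [ 6.7 -3.9 -2.6] w 0.265
t 19.10 A 0.1574 z 0.8 tilt -0.1539 cost 0.084 F [ 5.9 -3.1 -2. ] w 0.267
now t 19.15 A 0.1572 tilt -0.1567 speed -0.0590 M 0.0293 k 0.0735 Abal 0.0976 rms 1.1e-3
rows y [ 0.03  0.03  0.03  0.02  0.01 -0.   -0.01] z [-0.   -0.01 -0.   -0.   -0.    0.    0.  ]
pred [[-0.162, -0.048], [-0.166, -0.041], [-0.17, -0.038], [-0.174, -0.037], [-0.178, -0.037], [-0.181, -0.038], [-0.185, -0.038], [-0.189, -0.039]]
if held: tilt [-0.162 -0.166 -0.168 -0.17  -0.17  -0.169 -0.167 -0.164]
```

Call:
jog_arm --pt "0 0.05 -0.01 0" --pt "0 0.04 -0.01 0" --pt "0 0.03 -0.01 0"

```text
time_s: 19.45
tcp_pos: [0.5117, -0.0312, 0.403]
ee_rot: [[0.984, 0.18, 0.0], [0.18, -0.984, -0.002], [-0.0, 0.002, -1.0]]
wrist_force: [6.5, -1.5, -2.9]
gripper_width: 0.268
gripper_force: 30.0
```

```bash
python3 m.py 2 ".05 .04 .03" down
```

```text
t 19.45 A 0.1425 z 0.8 tilt -0.1703 cost 0.061 F [ 6.5 -1.5 -2.9] w 0.268
t 19.50 A 0.1425 z 0.7 tilt -0.1719 cost 0.060 F [ 5.3 -2.2 -2.9] w 0.265
now t 19.55 A 0.1424 tilt -0.1741 speed -0.0370 M 0.0294 k 0.0718 Abal 0.0980 rms 1.1e-3
rows y [ 0.02  0.01 -0.   -0.01 -0.01 -0.01 -0.01] z [-0. -0.  0.  0.  0.  0.  0.]
pred [[-0.178, -0.037], [-0.182, -0.038], [-0.185, -0.039], [-0.189, -0.04], [-0.193, -0.041], [-0.197, -0.041], [-0.202, -0.041], [-0.206, -0.041]]
if held: tilt [-0.178 -0.181 -0.184 -0.187 -0.19  -0.193 -0.196 -0.199]
```

Held like this, it settles at about 0.03 rad/s, so I just hold.

Call:
jog_arm --pt "0 0 0 0" --pt "0 0 0 0" --pt "0 0 0 0" --pt "0 0 0 0" --pt "0 0 0 0"

```text
time_s: 20.05
tcp_pos: [0.5117, -0.0312, 0.403]
ee_rot: [[0.984, 0.181, 0.0], [0.181, -0.984, -0.002], [-0.0, 0.002, -1.0]]
wrist_force: [5.1, -1.0, -2.6]
gripper_width: 0.269
gripper_force: 30.0
```

```bash
python3 m.py 2 "0 0 0 0 0" down
```

```text
t 20.05 A 0.1429 z 0.7 tilt -0.1888 cost 0.050 F [ 5.1 -1.  -2.6] w 0.269
t 20.10 A 0.1429 z 0.7 tilt -0.1900 cost 0.051 F [ 6.2 -0.6 -2.3] w 0.269
now t 20.15 A 0.1430 tilt -0.1913 speed -0.0245 M 0.0295 k 0.0699 Abal 0.0983 rms 0.3e-3
rows y [ 0.05  0.01 -0.01 -0.02 -0.02 -0.02 -0.01] z [-0.01 -0.    0.    0.    0.    0.    0.  ]
pred [[-0.194, -0.029], [-0.197, -0.034], [-0.201, -0.039], [-0.205, -0.042], [-0.209, -0.043], [-0.213, -0.043], [-0.218, -0.043], [-0.222, -0.043]]
if held: tilt [-0.194 -0.196 -0.198 -0.201 -0.203 -0.206 -0.208 -0.211]
```

Call:
jog_arm --pt "0 0 0 0" --pt "0 0 0 0" --pt "0 0 0 0" --pt "0 0 0 0" --pt "0 0.03 0 0" --pt "0 0.03 0 0"

```text
time_s: 20.75
tcp_pos: [0.5118, -0.0322, 0.4031]
ee_rot: [[0.984, 0.18, 0.0], [0.18, -0.984, -0.001], [-0.0, 0.001, -1.0]]
wrist_force: [4.3, -0.0, -1.5]
gripper_width: 0.264
gripper_force: 30.0
```

```bash
python3 m.py 2 "0 0 0 0 .03 .03" down
```

```text
t 20.75 A 0.1355 z 0.7 tilt -0.1999 cost 0.037 F [ 4.3 -0.  -1.5] w 0.264
t 20.80 A 0.1354 z 0.7 tilt -0.1999 cost 0.036 F [ 4.7 -0.8 -1.1] w 0.269
now t 20.85 A 0.1354 tilt -0.2000 speed 0.0000 M 0.0294 k 0.0701 Abal 0.0981 rms 0.2e-3
rows y [ 0.09 -0.   -0.04 -0.05 -0.04 -0.03 -0.02] z [-0.01  0.    0.    0.01  0.01  0.    0.  ]
pred [[-0.201, -0.014], [-0.203, -0.028], [-0.206, -0.039], [-0.211, -0.045], [-0.215, -0.048], [-0.22, -0.048], [-0.225, -0.047], [-0.229, -0.046]]
if held: tilt [-0.2   -0.201 -0.203 -0.205 -0.207 -0.21  -0.214 -0.218]
```

The beam lies on its coin-box rest. I ease the lever back to its natural position.

Call:
jog_arm --pt "0 0.11 -0.01 0" --pt "0 0.11 -0.01 0" --pt "0 0.11 -0.01 0" --pt "0 0.11 0 0" --pt "0 0.11 0 0" --pt "0 0.11 0 0" --pt "0 0.11 0 0" --pt "0 0.11 0 0" --pt "0 0.11 0 0" --pt "0 0.11 0.01 0"

```text
time_s: 21.85
tcp_pos: [0.5157, -0.0537, 0.4035]
ee_rot: [[0.984, 0.18, -0.0], [0.18, -0.984, -0.0], [-0.0, -0.0, -1.0]]
wrist_force: [1.7, 3.6, 5.6]
gripper_width: 0.267
gripper_force: 30.0
```

Call:
jog_arm --pt "0 0.11 0.01 0" --pt "0 0.11 0.01 0" --pt "0 0.11 0.01 0" --pt "0 0.11 0.02 0" --pt "0 0.11 0.02 0" --pt "0 0.11 0.02 0" --pt "0 0.11 0.02 0" --pt "0 0.11 0.02 0" --pt "0 0.11 0.03 0" --pt "0 0.11 0.03 0"

```text
time_s: 22.85
tcp_pos: [0.5195, -0.0754, 0.3994]
ee_rot: [[0.984, 0.18, -0.001], [0.18, -0.984, 0.0], [-0.001, -0.0, -1.0]]
wrist_force: [0.0, 3.3, 1.9]
gripper_width: 0.264
gripper_force: 30.1
```

```bash
python3 m.py 2
```

```text
t 22.85 A -0.2310 z -0.9 tilt -0.1997 cost 0.002 F [0.  3.3 1.9] w 0.264
t 22.90 A -0.2328 z -0.9 tilt -0.1998 cost 0.002 F [0.1 4.5 2.2] w 0.266
```

Call:
jog_arm --pt "0 0 0 0" --pt "0 0 0 0" --pt "0 0 0 0" --pt "0 0 0 0" --pt "0 0 0 0" --pt "0 0 0 0" --grip 60

```text
time_s: 23.55
tcp_pos: [0.5196, -0.0752, 0.3997]
ee_rot: [[0.984, 0.18, -0.0], [0.18, -0.984, -0.0], [-0.0, 0.0, -1.0]]
wrist_force: [0.6, 0.0, -1.1]
gripper_width: 0.666
gripper_force: 0.0
```

Call:
jog_arm --pt "0 0 -0.2 0" --pt "0 0 -0.5 0" --pt "0 0 -0.5 0" --pt "0 0 -0.5 0" --pt "0 0 -0.7 0" --pt "0 0 -0.7 0" --pt "0 0 -0.7 0" --pt "0 0 -0.5 0" --pt "0 0 -0.2 0" --pt "0 0 0 0"

```text
time_s: 24.55
tcp_pos: [0.5196, -0.0752, 0.4904]
ee_rot: [[0.984, 0.18, 0.001], [0.18, -0.984, 0.0], [0.001, -0.0, -1.0]]
wrist_force: [0.7, -0.4, -0.5]
gripper_width: 0.691
gripper_force: 0.0
```

```bash
python3 m.py 1; python3 st.py; python3 -c "
import cv2
a=cv2.imread('pics/last.png')[100:270,150:400]; cv2.imwrite('pics/c4.png',cv2.resize(a,None,fx=3,fy=3,interpolation=cv2.INTER_CUBIC))"
```

```text
t 24.55 A -0.2297 z 90.0 tilt -0.2019 cost 0.165 F [ 0.7 -0.4 -0.5] w 0.691
24.6 grasp in scale mm [-130.3  -27.2  326.1] yaw -0.0002 w 0.6881821967817523 F [-0.07 -0.49 -0.71] A -0.1314 joints [  9.5   9.3  -5.   -0.  -75.7  90.9]
```

View pics/c4.png

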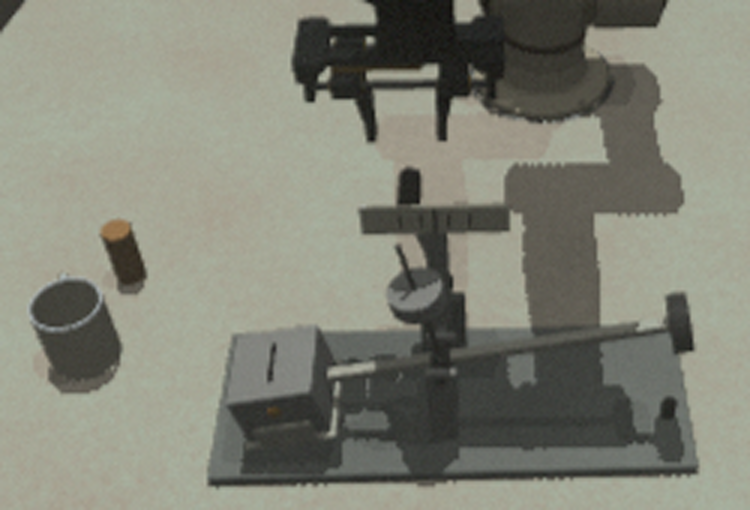

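The beam rests on its coin-box side. The lever at (408,185) is free, with the open fingers well above it, and the mug and tube are where they were.

```bash
python3 -c "
from station import r
print(r.finish_job())"
```

```text
the job is handed in; nothing more can be done
None
```

The beam floated between the short marks for about 7.5 s (camera tilt estimate) and was eased back onto its coin-box side; the lever was let go and the job handed in at about 24.6 s, with M measured at about 0.029 N m.

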